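# Clear the crate and sort the water samples by weight

### The arm

A 7-joint arm with a two-finger parallel gripper is mounted at the origin on the work surface. World frame = base frame: x ahead of the robot, y to its left, z up, the work surface at z = 0. Lengths are in m, angles in rad, forces in N, time in s.
With the tool pointing down it reaches from about 0.425 to 0.925 m from the base axis. Payload 6.8 kg.
Tool frame: the origin (TCP) lies midway between the tips of the shut fingers; the grasp point (between the pads) lies 19 mm behind it; y points along the fingers, z is the direction in which the jaws open and shut, and the axes are right-handed (so a half turn about y gives the same grasp; the last joint's range is limited). The gripper opens to 88 mm and grips with 3 to 60 N. Pads are 20 mm wide; open, the fingers measure 115 mm over their backs; the gripper's body (75 mm by 178 mm) begins 61 mm behind the grasp point.
Start: joints at [1.19, 0.477, 0.022, 1.555, -0.011, 1.109, -0.083], TCP at [0.182, -0.65, 0.223] pointing down, gripper open.
Joint ranges: [-2.96, 2.96], [-0.34, 2.1], [-1.41, 1.46], [0.24, 2.44], [-1.37, 4.51], [0.17, 1.92], [-2.96, 2.96]. Speed limits (rad/s): [2.39, 2.39, 3.14, 3.14, 3.14, 3.14, 3.14].

### API

Orientations are given as [roll, pitch, yaw] about the fixed x, y, z axes, in that order (R = Rz(yaw) Ry(pitch) Rx(roll)).
In Python, from rig import observe, snapshot, hand_in gives the robot as it stands.
- The arm moves only by the shell command python3 -m pendant 'ROWS' [FORCE]. ROWS is JSON, a list that holds one entry, the list of rows, each a list of 7 numbers: the shift along the tool's x, y, z in cm, then the turn, a rotation vector about the tool's x, y, z in degrees, then the opening, from -1 (shut) to 1 (fully open). A call has 1 to 12 rows; each row shifts and turns the commanded pose from where the row before left it, along the tool's axes as they then stand; what a row does not reach is not made up. A row lasts 1/10 s, in which the tool goes at most 50 mm and 8.59 degrees, less where a joint would pass 70% of its speed; a pose out of reach is approached as far as the arm can. A call is refused whole if a number of a shift passes 5 or a number of a turn 8.59, either way. A call with a gripper value outside its range is refused whole. The fingers move at their own pace and stop on an object; FORCE is the grip in N (left out, the last holds). Time passes only in rows, so rows that do not move let the fingers close. It gives the time, the measured TCP pose, the force and the opening at its end, in the units of the state.
- observe(): the state, without advancing time (a new reading comes with each control period).
- snapshot(name): name is "side" or "top" or "wrist"; returns a dict with "pixels" (400x640x3 uint8, blue, green, red), "K" (3x3 intrinsics, pixels), "origin" and "orientation" of the camera in the world; the wrist camera has in their place "mount" (4x4, takes a point from camera to tool coordinates, whose origin is the TCP and whose axes are the tool frame's). Camera axes: x right, y down, z forward; pixel columns grow to the right and rows downward; lengths in m; the calibration is good to about 2 mm. The wrist camera is an equidistant fisheye: a pixel r from the principal point sees the ray r / f radians off the axis. A picture is of the moment at which its call begins: read the wrist's pose just before it. There is no depth.
- hand_in(): hands the job in, once; it reports no verdict.
The state is a dict: "time_s": time; "joint_pos": joint angles; "qvel": joint speeds; "tau": joint torques, N m; "position": TCP position; "tcp_rot": TCP orientation; "ft_force": force on the tool from outside, world axes, zero at the start; "moment": the same for the moment, N m; "gripper_width": finger opening in m.
Only numpy, scipy, OpenCV 4.12 (cv2) and the standard library are available. Lean on these libraries where they do the work, as an engineer would, in place of code of your own. Each camera call takes 0.05 s, during which the arm holds its last target. There are 200 camera calls.

### The job

First take the ear defenders out of the long, low grey crate and hang them over the rail, headband on top of the bar with one cup on each side. Then sort the white sample bottles, which look alike, by how heavy they feel: stand the full, heavy ones in the grey crate and the empty, light ones in the shallow square steel pan, every one upright and fully inside. Leave the other things on the bench where they are.

Things in the scene. Friction and masses are not known exactly. Their poses are not given: they have to be found in the camera images.
- ears: Ear defenders: a rigid inverted U standing on its 2 cups, 145 mm high, 260 g. Origin midway between the cups' undersides; z up, x from cup to cup. Cups: 44 to 71 mm out along x, 68 mm wide (y), 73 mm high. On top a padded block 70 mm long (x), 30 mm wide (y), z = 121 to 145 mm, to grip across its 30 mm; under it a 6 mm band, flat underside at z = 115 mm for 70 mm, then sloping to the cups.
- ears_crown (a point): Middle of the underside of the ear defenders' headband, 115 mm above their origin: the spot that rests on the bar.
- rail: Fixed steel hanging rail: a horizontal round bar 16 mm in diameter and 240 mm long along its own y, its axis 155 mm above the bench, between two posts 20 mm in diameter that stand at y = +-120 mm. Origin on the bench below the bar's middle.
- rail_mid (a point): Middle of the bar, on its axis; y along the bar.
- crate: Fixed transport crate: long, low grey open plastic box, 250 mm (its x) by 120 mm (its y), 26 mm high, walls and floor 6 mm thick (inside 238 by 108 mm). Origin at the centre of its underside, z up.
- pan: Fixed shallow square pan of steel, 220 by 220 mm, 20 mm high, walls and floor 4 mm thick (inside 212 by 212 mm). Origin at the centre of its underside, z up.
- bottle_a: Squat sample bottle, white plastic, round, upright: body 58 mm in diameter to 56 mm up, then a grey cap 46 mm in diameter to 70 mm; heavy base. Origin at the centre of its underside, z up its axis. All bottles look the same; a full one weighs 370 to 500 g, an empty one 80 to 130 g; only the weight tells them apart. May be absent.
- bottle_b: Squat sample bottle, white plastic, round, upright: body 58 mm in diameter to 56 mm up, then a grey cap 46 mm in diameter to 70 mm; heavy base. Origin at the centre of its underside, z up its axis. All bottles look the same; a full one weighs 370 to 500 g, an empty one 80 to 130 g; only the weight tells them apart. May be absent.
- bottle_c: Squat sample bottle, white plastic, round, upright: body 58 mm in diameter to 56 mm up, then a grey cap 46 mm in diameter to 70 mm; heavy base. Origin at the centre of its underside, z up its axis. All bottles look the same; a full one weighs 370 to 500 g, an empty one 80 to 130 g; only the weight tells them apart. May be absent.
- bottle_d: Squat sample bottle, white plastic, round, upright: body 58 mm in diameter to 56 mm up, then a grey cap 46 mm in diameter to 70 mm; heavy base. Origin at the centre of its underside, z up its axis. All bottles look the same; a full one weighs 370 to 500 g, an empty one 80 to 130 g; only the weight tells them apart. May be absent.
- bottle_e: Squat sample bottle, white plastic, round, upright: body 58 mm in diameter to 56 mm up, then a grey cap 46 mm in diameter to 70 mm; heavy base. Origin at the centre of its underside, z up its axis. All bottles look the same; a full one weighs 370 to 500 g, an empty one 80 to 130 g; only the weight tells them apart. May be absent.
- bottle_f: Squat sample bottle, white plastic, round, upright: body 58 mm in diameter to 56 mm up, then a grey cap 46 mm in diameter to 70 mm; heavy base. Origin at the centre of its underside, z up its axis. All bottles look the same; a full one weighs 370 to 500 g, an empty one 80 to 130 g; only the weight tells them apart. May be absent.
- bottle_g: Squat sample bottle, white plastic, round, upright: body 58 mm in diameter to 56 mm up, then a grey cap 46 mm in diameter to 70 mm; heavy base. Origin at the centre of its underside, z up its axis. All bottles look the same; a full one weighs 370 to 500 g, an empty one 80 to 130 g; only the weight tells them apart. May be absent.
- beaker: Open glass beaker among the bottles, 60 mm in diameter, 70 mm high; origin at the centre of its underside. Bystander: leave it alone.
- funnel: White funnel lying mouth down, 116 mm in diameter, 95 mm high; origin at the centre of its underside. Bystander: leave it alone.
- tube_rack: White rack of small tubes, 70 mm (x) by 150 mm (y), 84 mm high; origin at the centre of its underside. Bystander: leave it alone.

How it is judged:
On the way, in this order (a step that is already met when the one before it is completed fails the run):
1. the ear defenders hang over the rail (x of ears_crown in the frame of rail_mid between -0.05 and 0.05 m and y of ears_crown in the frame of rail_mid between -0.1 and 0.1 m and z of ears_crown in the frame of rail_mid between 0 and 0.03 m and angle between ears's own z axis and vertical below 0.4 rad and angle between the x axis of ears and the x axis of rail, either way round below 0.5 rad and contact force between ears and rail above 0.8 N), for 0.2 s.
2. a full bottle stands in the crate (((x of bottle_a in the frame of crate between -0.094 and 0.094 m and y of bottle_a in the frame of crate between -0.03 and 0.03 m and z of bottle_a in the frame of crate between 0.002 and 0.014 m and angle between bottle_a's own z axis and vertical below 0.15 rad and linear speed of bottle_a below 0.03 m/s and contact force between bottle_a and crate above 2.4 N) or (x of bottle_b in the frame of crate between -0.094 and 0.094 m and y of bottle_b in the frame of crate between -0.03 and 0.03 m and z of bottle_b in the frame of crate between 0.002 and 0.014 m and angle between bottle_b's own z axis and vertical below 0.15 rad and linear speed of bottle_b below 0.03 m/s and contact force between bottle_b and crate above 2.4 N) or (x of bottle_c in the frame of crate between -0.094 and 0.094 m and y of bottle_c in the frame of crate between -0.03 and 0.03 m and z of bottle_c in the frame of crate between 0.002 and 0.014 m and angle between bottle_c's own z axis and vertical below 0.15 rad and linear speed of bottle_c below 0.03 m/s and contact force between bottle_c and crate above 2.4 N) or (x of bottle_d in the frame of crate between -0.094 and 0.094 m and y of bottle_d in the frame of crate between -0.03 and 0.03 m and z of bottle_d in the frame of crate between 0.002 and 0.014 m and angle between bottle_d's own z axis and vertical below 0.15 rad and linear speed of bottle_d below 0.03 m/s and contact force between bottle_d and crate above 2.4 N) or (x of bottle_e in the frame of crate between -0.094 and 0.094 m and y of bottle_e in the frame of crate between -0.03 and 0.03 m and z of bottle_e in the frame of crate between 0.002 and 0.014 m and angle between bottle_e's own z axis and vertical below 0.15 rad and linear speed of bottle_e below 0.03 m/s and contact force between bottle_e and crate above 2.4 N) or (x of bottle_f in the frame of crate between -0.094 and 0.094 m and y of bottle_f in the frame of crate between -0.03 and 0.03 m and z of bottle_f in the frame of crate between 0.002 and 0.014 m and angle between bottle_f's own z axis and vertical below 0.15 rad and linear speed of bottle_f below 0.03 m/s and contact force between bottle_f and crate above 2.4 N) or (x of bottle_g in the frame of crate between -0.094 and 0.094 m and y of bottle_g in the frame of crate between -0.03 and 0.03 m and z of bottle_g in the frame of crate between 0.002 and 0.014 m and angle between bottle_g's own z axis and vertical below 0.15 rad and linear speed of bottle_g below 0.03 m/s and contact force between bottle_g and crate above 2.4 N))), for 0.2 s.
At the end, for the whole second after the job is handed in: Ear defenders hang at rest on the bar: crown within 50 mm across and 100 mm along it, 0 to 30 mm above its axis, tilt under 0.4 rad, within 0.5 rad of square. Each full bottle stands on the crate floor, each empty one on the pan floor: inside, at rest, within 0.15 rad of upright (all of step 1 and ((x of bottle_a in the frame of crate between -0.094 and 0.094 m and y of bottle_a in the frame of crate between -0.03 and 0.03 m and z of bottle_a in the frame of crate between 0.002 and 0.014 m and angle between bottle_a's own z axis and vertical below 0.15 rad and linear speed of bottle_a below 0.03 m/s and contact force between bottle_a and crate above 2.4 N) or (x of bottle_a in the frame of pan between -0.082 and 0.082 m and y of bottle_a in the frame of pan between -0.082 and 0.082 m and z of bottle_a in the frame of pan between 0.001 and 0.012 m and angle between bottle_a's own z axis and vertical below 0.15 rad and linear speed of bottle_a below 0.03 m/s and contact force between bottle_a and pan below 2.4 N)) and ((x of bottle_b in the frame of crate between -0.094 and 0.094 m and y of bottle_b in the frame of crate between -0.03 and 0.03 m and z of bottle_b in the frame of crate between 0.002 and 0.014 m and angle between bottle_b's own z axis and vertical below 0.15 rad and linear speed of bottle_b below 0.03 m/s and contact force between bottle_b and crate above 2.4 N) or (x of bottle_b in the frame of pan between -0.082 and 0.082 m and y of bottle_b in the frame of pan between -0.082 and 0.082 m and z of bottle_b in the frame of pan between 0.001 and 0.012 m and angle between bottle_b's own z axis and vertical below 0.15 rad and linear speed of bottle_b below 0.03 m/s and contact force between bottle_b and pan below 2.4 N)) and ((x of bottle_c in the frame of crate between -0.094 and 0.094 m and y of bottle_c in the frame of crate between -0.03 and 0.03 m and z of bottle_c in the frame of crate between 0.002 and 0.014 m and angle between bottle_c's own z axis and vertical below 0.15 rad and linear speed of bottle_c below 0.03 m/s and contact force between bottle_c and crate above 2.4 N) or (x of bottle_c in the frame of pan between -0.082 and 0.082 m and y of bottle_c in the frame of pan between -0.082 and 0.082 m and z of bottle_c in the frame of pan between 0.001 and 0.012 m and angle between bottle_c's own z axis and vertical below 0.15 rad and linear speed of bottle_c below 0.03 m/s and contact force between bottle_c and pan below 2.4 N)) and ((x of bottle_d in the frame of crate between -0.094 and 0.094 m and y of bottle_d in the frame of crate between -0.03 and 0.03 m and z of bottle_d in the frame of crate between 0.002 and 0.014 m and angle between bottle_d's own z axis and vertical below 0.15 rad and linear speed of bottle_d below 0.03 m/s and contact force between bottle_d and crate above 2.4 N) or (x of bottle_d in the frame of pan between -0.082 and 0.082 m and y of bottle_d in the frame of pan between -0.082 and 0.082 m and z of bottle_d in the frame of pan between 0.001 and 0.012 m and angle between bottle_d's own z axis and vertical below 0.15 rad and linear speed of bottle_d below 0.03 m/s and contact force between bottle_d and pan below 2.4 N)) and ((x of bottle_e in the frame of crate between -0.094 and 0.094 m and y of bottle_e in the frame of crate between -0.03 and 0.03 m and z of bottle_e in the frame of crate between 0.002 and 0.014 m and angle between bottle_e's own z axis and vertical below 0.15 rad and linear speed of bottle_e below 0.03 m/s and contact force between bottle_e and crate above 2.4 N) or (x of bottle_e in the frame of pan between -0.082 and 0.082 m and y of bottle_e in the frame of pan between -0.082 and 0.082 m and z of bottle_e in the frame of pan between 0.001 and 0.012 m and angle between bottle_e's own z axis and vertical below 0.15 rad and linear speed of bottle_e below 0.03 m/s and contact force between bottle_e and pan below 2.4 N)) and ((x of bottle_f in the frame of crate between -0.094 and 0.094 m and y of bottle_f in the frame of crate between -0.03 and 0.03 m and z of bottle_f in the frame of crate between 0.002 and 0.014 m and angle between bottle_f's own z axis and vertical below 0.15 rad and linear speed of bottle_f below 0.03 m/s and contact force between bottle_f and crate above 2.4 N) or (x of bottle_f in the frame of pan between -0.082 and 0.082 m and y of bottle_f in the frame of pan between -0.082 and 0.082 m and z of bottle_f in the frame of pan between 0.001 and 0.012 m and angle between bottle_f's own z axis and vertical below 0.15 rad and linear speed of bottle_f below 0.03 m/s and contact force between bottle_f and pan below 2.4 N)) and ((x of bottle_g in the frame of crate between -0.094 and 0.094 m and y of bottle_g in the frame of crate between -0.03 and 0.03 m and z of bottle_g in the frame of crate between 0.002 and 0.014 m and angle between bottle_g's own z axis and vertical below 0.15 rad and linear speed of bottle_g below 0.03 m/s and contact force between bottle_g and crate above 2.4 N) or (x of bottle_g in the frame of pan between -0.082 and 0.082 m and y of bottle_g in the frame of pan between -0.082 and 0.082 m and z of bottle_g in the frame of pan between 0.001 and 0.012 m and angle between bottle_g's own z axis and vertical below 0.15 rad and linear speed of bottle_g below 0.03 m/s and contact force between bottle_g and pan below 2.4 N)) and linear speed of ears below 0.05 m/s); the robot touches nothing.
It fails at once if a bystander is knocked over or shifted by more than 50 mm (distance of any of beaker, funnel, tube_rack from where it was at the start of the episode above 0.05 m or angle between any of beaker, funnel, tube_rack's own z axis and vertical above 0.6 rad).
Of bottle_a, bottle_b, bottle_c, bottle_d, bottle_e, bottle_f, bottle_g only 5 to 7 are there at a start; the rules pass over those that are not, and their reading is None.
At some moment in a run one of bottle_a, bottle_b, bottle_c, bottle_d, bottle_e, bottle_f, bottle_g may be knocked a few centimetres aside while the robot is not near it.
It also fails if it takes over 210 s, if anything falls off the work surface, if the arm or the gripper's body presses on something with over 40 N, if the wrist force passes 120 N, or if a joint passes its speed limit or range.

## Working session

There is one attempt and no reset: what is moved stays moved. The work goes in short steps, Python scripts to look and compute and a shell command to move; the robot and the scene stay as the last step left them, time stands still between calls to the robot, and variables do not carry over. Pictures are saved under pics/ and viewed, about 12 in all and at most 16, crops included, and the job is handed in when it is done.

```bash
ls; mkdir -p pics; python3 - <<'E'
from rig import observe,snapshot
import cv2
print(observe())
for n in("side","top"):
    s=snapshot(n); cv2.imwrite(f"pics/{n}0.png",s["pixels"]); print(n,{k:v for k,v in s.items() if k!="pixels"})
E
```

```text
pics
{'time_s': 0.0, 'joint_pos': array([ 1.18989937,  0.47772947,  0.02231221,  1.55644714, -0.0114819 ,
        1.10928903, -0.08308178]), 'qvel': array([ 7.00528497e-04, -6.33557681e-04, -8.16267862e-05,  1.49923098e-03,
       -7.77697586e-04, -2.23216936e-04,  6.71594463e-04]), 'tau': array([ 2.92241439e-04, -5.82847381e+01,  1.53576605e+00, -2.72606581e+01,
       -5.41074446e-02,  1.68763997e-02,  9.88406805e-05]), 'position': array([ 0.18169807, -0.64946378,  0.22173037]), 'tcp_rot': array([-1.57253655e+00, -1.30845058e-04, -2.86872319e+00]), 'ft_force': array([ 0.09001663, -0.56389874,  0.65892608]), 'moment': array([ 0.01206357, -0.02523703, -0.06887565]), 'gripper_width': 0.08764084247606055}
side {'K': array([[471.85145567,   0.        , 320.15378186],
       [  0.        , 471.85145567, 201.10377503],
       [  0.        ,   0.        ,   1.        ]]), 'origin': array([0.11203716, 0.61284294, 1.0004377 ]), 'orientation': array([-2.41974513,  0.01370796, -2.51605143])}
top {'K': array([[492.23950456,   0.        , 315.09698742],
       [  0.        , 492.23950456, 189.49772861],
       [  0.        ,   0.        ,   1.        ]]), 'origin': array([0.28102333, 0.00626007, 1.48413896]), 'orientation': array([-2.94028003e+00,  2.47668535e-04, -1.61392061e+00])}
```

View pics/top0.png

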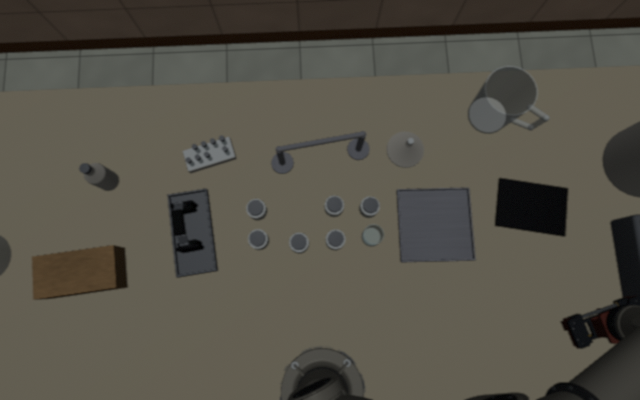

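View pics/side0.png

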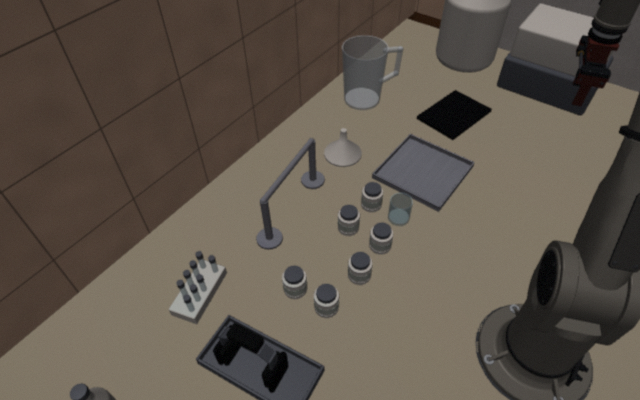

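Top view: crate at about (193,233) with the ears inside it, pan at (435,225), and the bar from (280,149) to (364,134). There are six bottles, at (256,208), (258,239), (299,242), (336,239), (334,205) and (370,206), and the beaker at (372,236). The side view agrees.

```bash
cat > h.py <<'E'
import numpy as np,cv2,time
from scipy.spatial.transform import Rotation as R
from rig import observe,snapshot
def grab(n,f=None):
    o=observe(); s=snapshot(n)
    if n=="wrist":
        M=np.eye(4);M[:3,:3]=R.from_euler("xyz",o["tcp_rot"]).as_matrix();M[:3,3]=o["position"];s["T"]=M@np.array(s["mount"])
    else:
        s["T"]=np.eye(4);s["T"][:3,:3]=R.from_euler("xyz",s["orientation"]).as_matrix();s["T"][:3,3]=s["origin"]
    s["fish"]=n=="wrist"
    if f: cv2.imwrite(f,s["pixels"])
    return s
def w(s,u,v,z):
    K=s["K"];a=np.array([(u-K[0][2])/K[0][0],(v-K[1][2])/K[1][1],1.])
    if s["fish"]:
        r=np.hypot(*a[:2]);a=np.array([*(a[:2]/max(r,1e-9)*np.sin(r)),np.cos(r)])
    d=s["T"][:3,:3]@a;p=s["T"][:3,3];return p+d*(z-p[2])/d[2]
def px(s,P):
    c=s["T"][:3,:3].T@(np.array(P)-s["T"][:3,3]);K=s["K"]
    if s["fish"]:
        t=np.arctan2(np.hypot(c[0],c[1]),c[2]);q=c[:2]/max(np.hypot(c[0],c[1]),1e-9)*t
    else: q=c[:2]/c[2]
    return np.array([K[0][0]*q[0]+K[0][2],K[1][1]*q[1]+K[1][2]])
def move(goal,yaw=None):
    "shift in tool axes (cm) and turn about tool y (deg) from now to goal xyz"
    o=observe();A=R.from_euler("xyz",o["tcp_rot"])
    y=o["tcp_rot"][2]
    d=A.inv().apply(np.array(goal)-o["position"])*100
    print("shift cm",d.round(2),"turn y",None if yaw is None else -np.degrees((yaw-y+np.pi/2)%np.pi-np.pi/2).round(2),"now",o["position"].round(4),"yaw",y.round(3),"t",o["time_s"])
E
python3 - <<'E'
from h import *
s=grab("top")
c=s["pixels"][120:290,150:480];cv2.imwrite("pics/c.png",cv2.convertScaleAbs(cv2.resize(c,None,fx=2.4,fy=2.4,interpolation=cv2.INTER_CUBIC),alpha=1.8))
for n,z,L in [("bot",.07,[(256,208),(258,239),(299,242),(336,239),(334,205),(370,206)]),("beaker",.07,[(372,236)]),("crate",.026,[(169,193),(207,190),(216,271),(177,276)]),("pan",.02,[(397,190),(468,188),(474,261),(401,262)]),("rail",.163,[(280,149),(364,134)]),("railbase",0,[(283,162),(358,149)]),("ears",.145,[(179,222)])]:
    P=np.array([w(s,*q,z)[:2] for q in L]);print(n,P.round(3).tolist(),"mean",P.mean(0).round(3),"ang",np.degrees(np.arctan2(*(P[-1]-P[0])[::-1])).round(1))
E
```

```text
bot [[0.522, 0.168], [0.431, 0.164], [0.418, 0.047], [0.422, -0.06], [0.521, -0.059], [0.513, -0.163]] mean [0.471 0.016] ang -91.5
beaker [[0.426, -0.163]] mean [ 0.426 -0.163] ang 0.0
crate [[0.587, 0.435], [0.591, 0.32], [0.348, 0.294], [0.338, 0.408]] mean [0.466 0.364] ang -173.7
pan [[0.567, -0.255], [0.564, -0.47], [0.344, -0.465], [0.351, -0.25]] mean [ 0.457 -0.36 ] ang 178.7
rail [[0.67, 0.088], [0.703, -0.149]] mean [ 0.686 -0.031] ang -81.9
railbase [[0.675, 0.09], [0.707, -0.146]] mean [ 0.691 -0.028] ang -82.3
ears [[0.479, 0.371]] mean [0.479 0.371] ang 0.0
```

View pics/c.png

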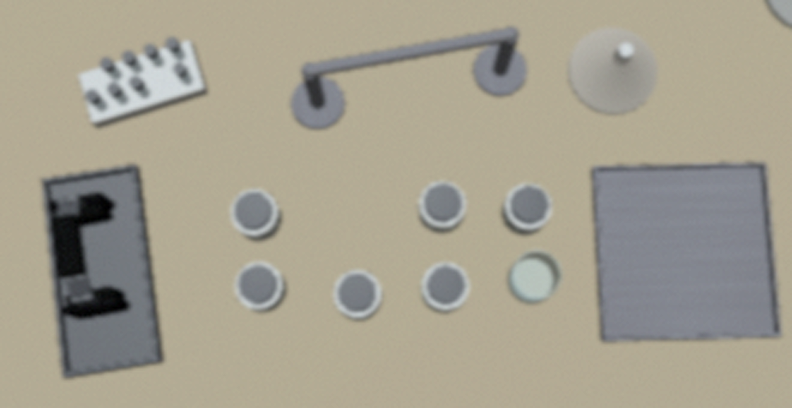

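Crop: the ears' padded block centre is at about (70,247) in the crop, which is (179,223) in the full image. The ears' axis lies along the crate, and the bar is nearly square to it. Moving above the ears now.

```bash
python3 -m pendant '[[[-3.5,-0.8,-2.1,0,8.5,0,1],[-3.5,-0.8,-2.1,0,0,0,1],[-3.5,-0.8,-2.1,0,0,0,1],[-3.5,-0.8,-2.1,0,0,0,1],[-3.5,-0.8,-2.1,0,0,0,1],[-3.5,-0.8,-2.1,0,0,0,1],[-3.5,-0.8,-2.1,0,0,0,1],[-3.5,-0.8,-2.1,0,0,0,1],[-3.5,-0.8,-2.1,0,0,0,1],[-3.5,-0.8,-2.1,0,0,0,1]]]'
python3 -m pendant '[[[-0.45,0,-3.8,0,0,0,1],[-0.45,0,-3.8,0,0,0,1],[-0.45,0,-3.8,0,0,0,1],[-0.45,0,-3.8,0,0,0,1],[-0.45,0,-3.8,0,0,0,1],[-0.45,0,-3.8,0,0,0,1],[-0.45,0,-3.8,0,0,0,1],[-0.45,0,-3.8,0,0,0,1],[-0.45,0,-3.8,0,0,0,1],[-0.45,0,-3.8,0,0,0,1]]]'
python3 -m pendant '[[[-0.45,0,-3.8,0,0,0,1],[-0.45,0,-3.8,0,0,0,1],[-0.45,0,-3.8,0,0,0,1],[-0.45,0,-3.8,0,0,0,1],[-0.45,0,-3.8,0,0,0,1],[-0.45,0,-3.8,0,0,0,1],[-0.45,0,-3.8,0,0,0,1],[-0.45,0,-3.8,0,0,0,1],[-0.45,0,-3.6,0,0,0,1],[0,0,0,0,0,0,1],[0,0,0,0,0,0,1]]]'
python3 - <<'E'
from h import *
s=grab("wrist","pics/w1.png");print(s["mount"],s["K"][0]);move([.477,.371,.30],np.radians(7))
E
```

```text
time_s: 1.15
position: [0.5, -0.3925, 0.3028]
tcp_rot: [-1.571, -0.0, -3.017]
ft_force: [0.6, 0.6, 0.2]
gripper_width: 0.0878
time_s: 2.15
position: [0.4961, -0.0097, 0.3026]
tcp_rot: [-1.571, -0.0, -3.017]
ft_force: [0.6, 0.5, -0.4]
gripper_width: 0.0881
time_s: 3.25
position: [0.4941, 0.3317, 0.3021]
tcp_rot: [-1.57, -0.001, -3.015]
ft_force: [-0.2, -0.1, 0.4]
gripper_width: 0.0879
[[ 2.37755875e-04  9.64772450e-01  2.63085657e-01 -7.24180178e-02]
 [-8.56355905e-04 -2.63085371e-01  9.64772177e-01 -1.63389519e-01]
 [ 9.99999605e-01 -4.54675209e-04  7.63638492e-04  3.17970477e-04]
 [ 0.00000000e+00  0.00000000e+00  0.00000000e+00  1.00000000e+00]] [309.70691629   0.         322.22612688]
shift cm [ 1.24  0.22 -4.24] turn y 0.11 now [0.4946 0.3304 0.3022] yaw -3.018 t 3.3
```

View pics/w1.png

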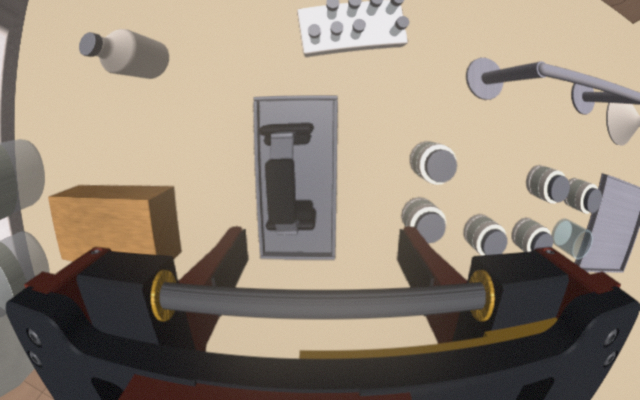

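The padded block spans about (265–296, 158–223) in the wrist view and lines up with the crate and the tool x axis.

```bash
python3 - <<'E'
from h import *
s=grab("wrist")
a,b=w(s,281,158,.151),w(s,281,223,.151);print(a,b,np.degrees(np.arctan2(*(a-b)[1::-1])),np.linalg.norm(a-b)); c=(a+b)/2
print("crate",[w(s,*q,.026)[:2].round(3) for q in((254,97),(338,97),(336,258),(261,258))])
print("rail",[w(s,*q,z)[:2].round(3) for q,z in(((485,78),0),((583,97),0),((541,70),.163))])
move([c[0],c[1],.125],np.radians(7))
E
```

```text
[0.51885312 0.37543721 0.151     ] [0.44838937 0.36903276 0.151     ] 5.193341207460737 0.07075419965277376
crate [array([0.584, 0.438]), array([0.596, 0.32 ]), array([0.354, 0.29 ]), array([0.338, 0.408])]
rail [array([0.674, 0.085]), array([ 0.706, -0.156]), array([0.668, 0.097])]
shift cm [ 0.6  17.73 -4.37] turn y 0.04 now [0.4949 0.3298 0.3024] yaw -3.019 t 3.35
```

```bash
python3 -m pendant '[[[0.3,0,-2.2,0,0,0,1],[0.3,0,-2.2,0,0,0,1],[0,3,0,0,0,0,1],[0,3,0,0,0,0,1],[0,3,0,0,0,0,1],[0,3,0,0,0,0,1],[0,2,0,0,0,0,1],[0,2,0,0,0,0,1],[0,1.7,0,0,0,0,1],[0,0,0,0,0,0,1],[0,0,0,0,0,0,1]]]'
python3 -m pendant '[[[0,0,0,0,0,0,-1],[0,0,0,0,0,0,-1],[0,0,0,0,0,0,-1],[0,0,0,0,0,0,-1],[0,0,0,0,0,0,-1],[0,0,0,0,0,0,-1],[0,0,0,0,0,0,-1],[0,0,0,0,0,0,-1]]]' 25
python3 -m pendant '[[[0,-1,0,0,0,0,-1],[0,-2,0,0,0,0,-1],[0,-3,0,0,0,0,-1],[0,-3,0,0,0,0,-1],[0,-3,0,0,0,0,-1],[0,-3,0,0,0,0,-1],[0,-3,0,0,0,0,-1],[0,-2,0,0,0,0,-1],[0,-1,0,0,0,0,-1],[0,0,0,0,0,0,-1],[0,0,0,0,0,0,-1]]]'
python3 - <<'E'
from h import *
s=grab("wrist","pics/w2.png");move([.688,-.031,.32],np.radians(7.7))
E
```

```text
time_s: 4.45
position: [0.4838, 0.3731, 0.1261]
tcp_rot: [-1.57, 0.0, -3.019]
ft_force: [0.5, 0.6, 0.1]
gripper_width: 0.088
time_s: 5.25
position: [0.4831, 0.3743, 0.1256]
tcp_rot: [-1.571, 0.0, -3.017]
ft_force: [1.1, -0.5, -1.1]
gripper_width: 0.0302
time_s: 6.35
position: [0.4827, 0.3737, 0.3345]
tcp_rot: [-1.57, -0.001, -3.017]
ft_force: [-0.3, -0.1, -2.5]
gripper_width: 0.0299
shift cm [-15.36   1.44  42.69] turn y -0.57 now [0.4826 0.3736 0.3341] yaw -3.017 t 6.4
```

View pics/w2.png

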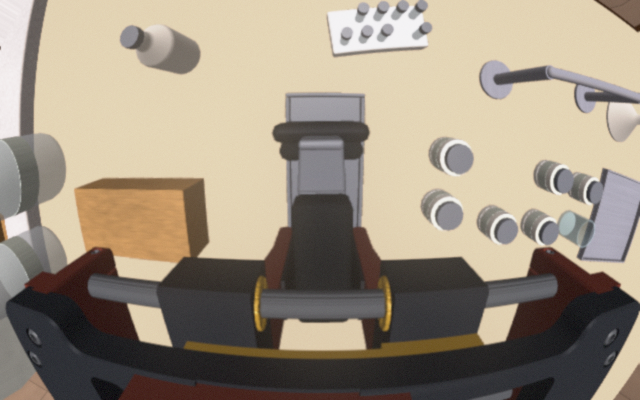

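The ears are held level (width 30 mm, −2.5 N). Carrying them over the rail.

```bash
python3 -m pendant '[[[-1.2,0,2,0,0,0,-1],[-1.3,0,3.6,0,0,0,-1],[-1.3,0,4,0,0,0,-1],[-1.3,0,4,0,0,0,-1],[-1.3,0,4,0,0,0,-1],[-1.3,0,4,0,0,0,-1],[-1.3,0,4,0,0,0,-1],[-1.3,0,4,0,0,0,-1],[-1.3,0,4,0,0,0,-1],[-1.3,0,4,0,0,0,-1],[-1.3,0,3,0,0,0,-1],[-1.2,0,2,0,0,0,-1]]]'
python3 -m pendant '[[[0,0,0,0,0,0,-1],[0,0,0,0,0,0,-1],[0,0,0,0,0,0,-1]]]'
python3 - <<'E'
from h import *
s=grab("side","pics/s2.png");move([.688,-.031,.168],np.radians(7.7))
E
```

```text
time_s: 7.6
position: [0.6888, -0.0333, 0.3335]
tcp_rot: [-1.57, -0.003, -3.021]
ft_force: [0.7, -0.4, -2.6]
gripper_width: 0.03
time_s: 7.9
position: [0.6881, -0.0277, 0.3349]
tcp_rot: [-1.572, -0.001, -3.015]
ft_force: [0.5, -0.3, -2.4]
gripper_width: 0.0298
shift cm [ 0.04 16.73  0.36] turn y -0.43 now [ 0.6881 -0.0275  0.3353] yaw -3.015 t 7.95
```

View pics/s2.png

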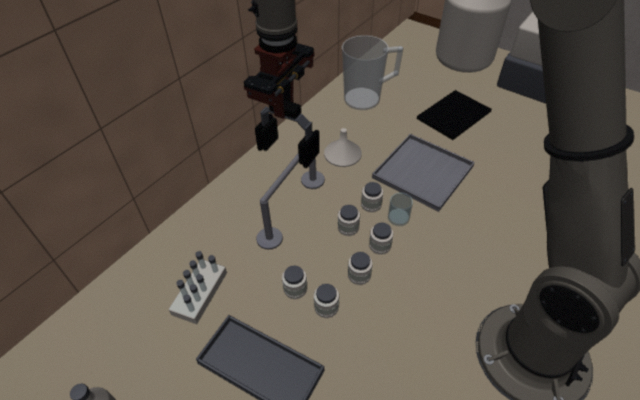

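The ears straddle the bar line. Lowering them.

```bash
python3 -m pendant '[[[0,2,0.3,0,0,0,-1],[0,2,0,0,0,0,-1],[0,2,0,0,0,0,-1],[0,2,0,0,0,0,-1],[0,2,0,0,0,0,-1],[0,2,0,0,0,0,-1],[0,1.5,0,0,0,0,-1],[0,1,0,0,0,0,-1],[0,1,0,0,0,0,-1],[0,0.5,0,0,0,0,-1],[0,0.4,0,0,0,0,-1],[0,0,0,0,0,0,-1]]]'
python3 -m pendant '[[[0,0.1,0,0,0,0,-1],[0,0.1,0,0,0,0,-1],[0,0,0,0,0,0,-1]]]'
```

```text
time_s: 9.15
position: [0.6892, -0.0324, 0.1715]
tcp_rot: [-1.571, -0.0, -3.017]
ft_force: [0.0, -0.3, -2.8]
gripper_width: 0.0296
time_s: 9.45
position: [0.6893, -0.0324, 0.1699]
tcp_rot: [-1.571, 0.0, -3.017]
ft_force: [-0.5, -0.1, -2.4]
gripper_width: 0.03
```

```bash
python3 -m pendant '[[[0,0.1,0,0,0,0,-1],[0,0.1,0,0,0,0,-1],[0,0,0,0,0,0,-1],[0,0,0,0,0,0,-1]]]'
```

```text
time_s: 9.85
position: [0.6893, -0.0324, 0.1683]
tcp_rot: [-1.571, 0.001, -3.017]
ft_force: [-1.7, -1.8, 3.7]
gripper_width: 0.0297
```

Contact. Releasing and retreating straight up.

```bash
python3 -m pendant '[[[0,0,0,0,0,0,0.3],[0,0,0,0,0,0,0.6],[0,0,0,0,0,0,1],[0,0,0,0,0,0,1],[0,0,0,0,0,0,1],[0,-1,0,0,0,0,1],[0,-2,0,0,0,0,1],[0,-3,0,0,0,0,1],[0,-3,0,0,0,0,1],[0,-3,0,0,0,0,1],[0,-2,0,0,0,0,1],[0,0,0,0,0,0,1]]]'
python3 - <<'E'
from h import *
s=grab("wrist","pics/w3.png");move([.43,.12,.30],np.pi)
E
```

```text
time_s: 11.05
position: [0.6908, -0.0321, 0.3123]
tcp_rot: [-1.57, 0.007, -3.017]
ft_force: [0.0, -0.3, -0.2]
gripper_width: 0.0881
shift cm [ 23.9    0.88 -18.33] turn y 7.13 now [ 0.6899 -0.0322  0.3097] yaw -3.017 t 11.1
```

View pics/w3.png

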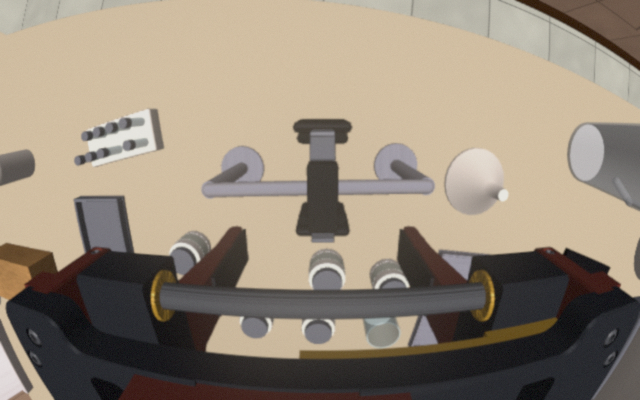

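The ears hang squarely on the bar, and the gripper is clear of them. Next, detecting the bottles by code in the top view.

```bash
cat >> h.py <<'E'
def caps(f=None):
    s=grab("top");x0,y0,x1,y1,k=150,130,490,300,4
    g=cv2.cvtColor(s["pixels"],cv2.COLOR_BGR2GRAY)[y0:y1,x0:x1]
    g=cv2.GaussianBlur(cv2.resize(g,None,fx=k,fy=k,interpolation=cv2.INTER_CUBIC),(0,0),2)
    C=cv2.HoughCircles(g,cv2.HOUGH_GRADIENT,1,60,param1=60,param2=18,minRadius=27,maxRadius=46)
    out=[]
    for u,v,r in (C[0] if C is not None else []):
        p=w(s,(u+.5)/k-.5+x0,(v+.5)/k-.5+y0,.07 if r<37 else .056);out.append((p[0].round(3),p[1].round(3),int(r)))
        cv2.circle(g,(int(u),int(v)),int(r),255,2)
    if f: cv2.imwrite(f,cv2.resize(g,(780,390)))
    return sorted(out,key=lambda t:-t[1])
E
python3 - <<'E'
from h import *
for c in caps("pics/d1.png"):print(c)
move([.522,.168,.25])
E
```

```text
(np.float64(0.524), np.float64(0.171), 38)
(np.float64(0.435), np.float64(0.167), 39)
(np.float64(0.422), np.float64(-0.057), 29)
(np.float64(0.524), np.float64(-0.06), 32)
shift cm [ 14.1    5.77 -21.96] turn y None now [ 0.6891 -0.0324  0.3078] yaw -3.017 t 11.15
```

View pics/d1.png

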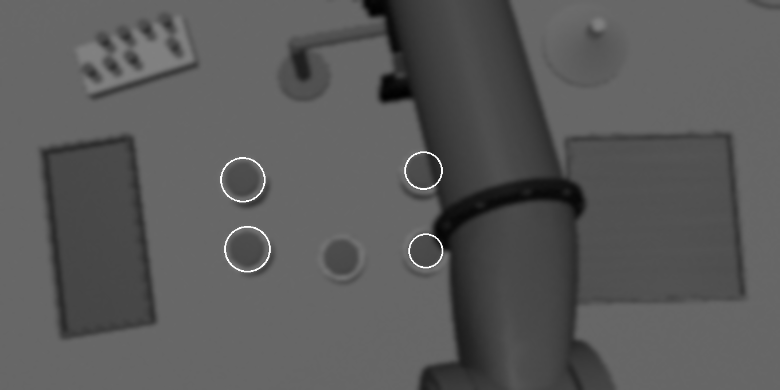

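The four visible caps match the earlier positions. Picking bottle 1 at (0.523, 0.17).

```bash
python3 -m pendant '[[[2,0,-3,0,0,0,1],[3,0.7,-4,0,0,0,1],[3,1,-4,0,0,0,1],[2.5,1,-4,0,0,0,1],[2,1,-4,0,0,0,1],[1.5,2,-3.2,0,0,0,1],[0,3,0,0,0,0,1],[0,3,0,0,0,0,1],[0,3,0,0,0,0,1],[0,0,0,0,0,0,1]]]'
python3 - <<'E'
from h import *
move([.523,.17,.03])
E
```

```text
time_s: 12.15
position: [0.5199, 0.1678, 0.156]
tcp_rot: [-1.569, -0.01, -3.017]
ft_force: [0.2, -0.2, 0.1]
gripper_width: 0.0876
shift cm [-0.45 12.6  -0.2 ] turn y None now [0.5199 0.1678 0.156 ] yaw -3.017 t 12.15
```

```bash
python3 -m pendant '[[[-0.4,2,-0.2,0,0,0,1],[0,3,0,0,0,0,1],[0,3,0,0,0,0,1],[0,2.5,0,0,0,0,1],[0,1.5,0,0,0,0,1],[0,0.5,0,0,0,0,1],[0,0,0,0,0,0,1],[0,0,0,0,0,0,0.5],[0,0,0,0,0,0,0],[0,0,0,0,0,0,-1],[0,0,0,0,0,0,-1],[0,0,0,0,0,0,-1]]]' 25
python3 -m pendant '[[[0,0,0,0,0,0,-1],[0,-1,0,0,0,0,-1],[0,-2,0,0,0,0,-1],[0,-3,0,0,0,0,-1],[0,-3,0,0,0,0,-1],[0,-3,0,0,0,0,-1],[0,-2,0,0,0,0,-1],[0,-1,0,0,0,0,-1],[0,0,0,0,0,0,-1],[0,0,0,0,0,0,-1],[0,0,0,0,0,0,-1]]]'
python3 - <<'E'
from h import *
print(observe()["ft_force"])
a=np.array([np.cos(.122),np.sin(.122)]);c=np.array([.467,.364])
for k in(.086,.028,-.03,-.088):print(k,c+k*a);move([*(c+k*a),.17])
for d in [(.07,.06)]:move([.457+d[0],-.36+d[1],.17])
E
```

```text
time_s: 13.35
position: [0.5277, 0.1721, 0.0364]
tcp_rot: [-1.571, 0.001, -3.017]
ft_force: [-0.3, -1.0, 3.7]
gripper_width: 0.0576
time_s: 14.45
position: [0.5265, 0.1715, 0.1844]
tcp_rot: [-1.57, -0.003, -3.017]
ft_force: [0.3, -0.4, -4.3]
gripper_width: 0.0575
[ 0.33579273 -0.40252192 -4.32735542]
0.086 [0.55236078 0.37446599]
shift cm [ -5.1    1.41 -19.82] turn y None now [0.5265 0.1715 0.1844] yaw -3.017 t 14.45
0.028 [0.49479188 0.36740753]
shift cm [  0.7    1.43 -19.83] turn y None now [0.5265 0.1715 0.1844] yaw -3.017 t 14.45
-0.03 [0.43722298 0.36034907]
shift cm [  6.5    1.45 -19.85] turn y None now [0.5265 0.1715 0.1844] yaw -3.017 t 14.45
-0.088 [0.37965408 0.35329061]
shift cm [ 12.3    1.46 -19.86] turn y None now [0.5265 0.1715 0.1844] yaw -3.017 t 14.45
shift cm [ 5.8   1.48 46.79] turn y None now [0.5265 0.1715 0.1844] yaw -3.017 t 14.45
```

Bottle 1 is heavy (4.3 N), so it goes in the crate, in the far slot. I'm staggering the slots.

```bash
python3 -m pendant '[[[-0.5,0,-2,0,0,0,-1],[-0.5,0,-3,0,0,0,-1],[-0.5,0,-3.6,0,0,0,-1],[-0.5,0,-3.6,0,0,0,-1],[-0.5,0,-3.4,0,0,0,-1],[-0.5,0,-3,0,0,0,-1],[-0.5,0,-2,0,0,0,-1],[-0.5,0,-1,0,0,0,-1],[0,2,0,0,0,0,-1],[0,3,0,0,0,0,-1],[0,3,0,0,0,0,-1],[0,2,0,0,0,0,-1]]]'
python3 -m pendant '[[[0,1.5,0,0,0,0,-1],[0,1,0,0,0,0,-1],[0,0.5,0,0,0,0,-1],[0,0,0,0,0,0,-1]]]'
python3 - <<'E'
from h import *
move([.467+.075*.9926-.122*.018,.364+.075*.122+.018*.9926,.0434])
E
```

```text
time_s: 15.65
position: [0.5397, 0.3888, 0.0825]
tcp_rot: [-1.568, -0.003, -3.018]
ft_force: [-0.8, -0.2, -4.5]
gripper_width: 0.0574
time_s: 16.05
position: [0.5404, 0.3911, 0.0557]
tcp_rot: [-1.571, -0.0, -3.017]
ft_force: [-0.8, -0.5, -3.4]
gripper_width: 0.0574
shift cm [ 0.11  1.23 -0.  ] turn y None now [0.5404 0.3911 0.0557] yaw -3.017 t 16.05
```

```bash
python3 -m pendant '[[[0,0.4,0,0,0,0,-1],[0,0.4,0,0,0,0,-1],[0,0.2,0,0,0,0,-1],[0,0.1,0,0,0,0,-1],[0,0.1,0,0,0,0,-1],[0,0,0,0,0,0,-1]]]'
```

```text
time_s: 16.65
position: [0.5403, 0.3912, 0.0439]
tcp_rot: [-1.571, -0.0, -3.017]
ft_force: [0.6, -0.5, -4.8]
gripper_width: 0.0572
```

```bash
python3 -m pendant '[[[0,0.1,0,0,0,0,-1],[0,0.1,0,0,0,0,-1],[0,0,0,0,0,0,-1],[0,0,0,0,0,0,-1]]]'
```

```text
time_s: 17.05
position: [0.5404, 0.3913, 0.0425]
tcp_rot: [-1.571, 0.0, -3.017]
ft_force: [-2.0, -1.8, 3.1]
gripper_width: 0.0575
```

```bash
python3 -m pendant '[[[0,0,0,0,0,0,0.5],[0,0,0,0,0,0,1],[0,0,0,0,0,0,1],[0,0,0,0,0,0,1],[0,0,0,0,0,0,1],[0,-2,0,0,0,0,1],[0,-3,0,0,0,0,1],[0,-3,0,0,0,0,1],[0,-3,0,0,0,0,1],[0,-1,0,0,0,0,1]]]'
python3 - <<'E'
from h import *
for c in caps():print(*c)
move([.433,.166,.16])
E
```

```text
time_s: 18.05
position: [0.5416, 0.3926, 0.1654]
tcp_rot: [-1.574, 0.004, -3.017]
ft_force: [1.6, 0.7, 0.8]
gripper_width: 0.0876
0.527 -0.059 41
0.509 -0.2 43
shift cm [13.59  0.43 21.14] turn y None now [0.5416 0.3926 0.1655] yaw -3.017 t 18.1
```

A bottle was knocked from (0.513, −0.163) to about (0.509, −0.20); I'll re-measure it before picking. On to bottle 2.

```bash
python3 -m pendant '[[[1,0,1.5,0,0,0,1],[2,0,3,0,0,0,1],[2,0,3.2,0,0,0,1],[2,0,3.2,0,0,0,1],[2,0,3.2,0,0,0,1],[2,0,3.2,0,0,0,1],[1.5,0,2.5,0,0,0,1],[1.1,0,1.3,0,0,0,1],[0,1.5,0,0,0,0,1],[0,0,0,0,0,0,1],[0,0,0,0,0,0,1]]]'
python3 - <<'E'
from h import *
s=grab("wrist","pics/w4.png");print(px(s,[.433,.166,.07]));move([.433,.166,.0364])
E
```

```text
time_s: 19.2
position: [0.4313, 0.1657, 0.1466]
tcp_rot: [-1.571, -0.001, -3.016]
ft_force: [0.2, -0.4, 0.4]
gripper_width: 0.0878
[321.49227896 204.63368242]
shift cm [-0.13 11.06  0.02] turn y None now [0.4317 0.1659 0.147 ] yaw -3.016 t 19.25
```

View pics/w4.png

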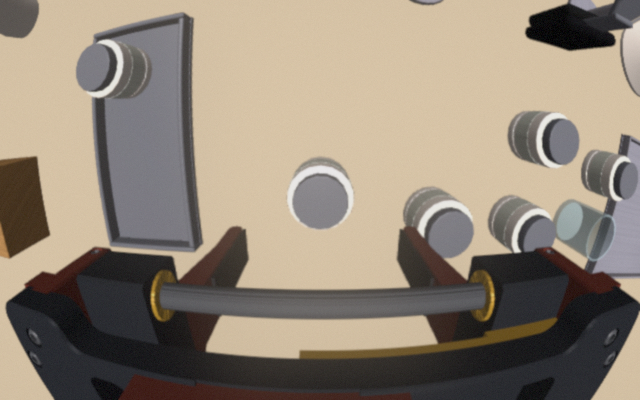

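The cap is at (320,200), close to the predicted (321,205). Bottle 1 stands in the crate.

```bash
python3 -m pendant '[[[-0.2,2,0,0,0,0,1],[0,3,0,0,0,0,1],[0,3,0,0,0,0,1],[0,2,0,0,0,0,1],[0,1,0,0,0,0,1],[0,0,0,0,0,0,1],[0,0,0,0,0,0,0.5],[0,0,0,0,0,0,0],[0,0,0,0,0,0,-1],[0,0,0,0,0,0,-1],[0,0,0,0,0,0,-1],[0,0,0,0,0,0,-1]]]' 25
python3 -m pendant '[[[0,-1,0,0,0,0,-1],[0,-2,0,0,0,0,-1],[0,-3,0,0,0,0,-1],[0,-3,0,0,0,0,-1],[0,-2,0,0,0,0,-1],[0,-1,0,0,0,0,-1],[0,0,0,0,0,0,-1],[0,0,0,0,0,0,-1],[0,0,0,0,0,0,-1]]]'
cat >> h.py <<'E'
def crate(k,b,z=.16): a=np.array([.9926,.122]);return [*(np.array([.467,.364])+k*a+b*np.array([-.122,.9926])),z]
E
python3 - <<'E'
from h import *
print(observe()["ft_force"]);move(crate(.025,-.018));move([.457+.065,-.36+.06,.16])
E
```

```text
time_s: 20.45
position: [0.4341, 0.1657, 0.0376]
tcp_rot: [-1.571, 0.001, -3.017]
ft_force: [-0.9, 0.5, 6.3]
gripper_width: 0.0575
time_s: 21.35
position: [0.4327, 0.1648, 0.1558]
tcp_rot: [-1.57, -0.002, -3.017]
ft_force: [0.6, 0.8, -0.5]
gripper_width: 0.0573
[ 0.58353239  0.81325068 -0.53502126]
shift cm [ -8.37  -0.45 -17.54] turn y None now [0.4327 0.1648 0.1558] yaw -3.017 t 21.35
shift cm [-3.09 -0.4  47.23] turn y None now [0.4327 0.1648 0.1558] yaw -3.017 t 21.35
```

Bottle 2 is light (about 0.6–1 N), so it goes in the pan.

```bash
python3 -m pendant '[[[-0.3,0,2.2,0,0,0,-1],[-0.3,0,4,0,0,0,-1],[-0.3,0,4.5,0,0,0,-1],[-0.3,0,4.5,0,0,0,-1],[-0.3,0,4.5,0,0,0,-1],[-0.3,0,4.5,0,0,0,-1],[-0.3,0,4.5,0,0,0,-1],[-0.3,0,4.5,0,0,0,-1],[-0.3,0,4.5,0,0,0,-1],[-0.2,0,4.5,0,0,0,-1],[-0.1,0,3.5,0,0,0,-1],[0,0,1.5,0,0,0,-1]]]'
python3 -m pendant '[[[0,2,0,0,0,0,-1],[0,3,0,0,0,0,-1],[0,3,0,0,0,0,-1],[0,2,0,0,0,0,-1],[0,0.8,0,0,0,0,-1],[0,0.3,0,0,0,0,-1],[0,0,0,0,0,0,-1]]]'
python3 - <<'E'
from h import *
move([.457+.065,-.36+.06,.0416])
E
```

```text
time_s: 22.55
position: [0.5207, -0.3034, 0.1553]
tcp_rot: [-1.571, -0.002, -3.022]
ft_force: [-0.4, -0.1, -1.0]
gripper_width: 0.0573
time_s: 23.25
position: [0.5222, -0.2989, 0.0461]
tcp_rot: [-1.571, 0.0, -3.017]
ft_force: [-0.2, 0.3, -0.5]
gripper_width: 0.0573
shift cm [0.03 0.45 0.1 ] turn y None now [ 0.5222 -0.2989  0.0461] yaw -3.017 t 23.25
```

Setting it down, then retreating and looking from above at the remaining ones.

```bash
python3 -m pendant '[[[0,0.2,0,0,0,0,-1],[0,0.2,0,0,0,0,-1],[0,0.1,0,0,0,0,-1],[0,0,0,0,0,0,-1],[0,0,0,0,0,0,0.5],[0,0,0,0,0,0,1],[0,0,0,0,0,0,1],[0,0,0,0,0,0,1],[0,0,0,0,0,0,1]]]'
python3 -m pendant '[[[0,-2,0,0,0,0,1],[0,-3,0,0,0,0,1],[0,-3,0,0,0,0,1],[0,-3,0,0,0,0,1],[0,-2,0,0,0,0,1],[0,0,-2.5,0,0,0,1],[0,0,-3,0,0,0,1],[0,0,-3,0,0,0,1],[0,0,-2,0,0,0,1],[0,0,0,0,0,0,1],[0,0,0,0,0,0,1]]]'
python3 - <<'E'
from h import *
for c in caps():print(*c)
s=grab("wrist","pics/w5.png");move([.509,-.20,.16])
E
```

```text
time_s: 24.15
position: [0.5218, -0.2993, 0.0408]
tcp_rot: [-1.571, -0.0, -3.017]
ft_force: [0.2, -0.1, 0.8]
gripper_width: 0.0876
time_s: 25.25
position: [0.5089, -0.1957, 0.1711]
tcp_rot: [-1.57, 0.0, -3.017]
ft_force: [-0.4, -0.6, 0.4]
gripper_width: 0.0879
0.541 0.395 43
0.521 -0.057 36
0.508 -0.198 33
shift cm [0.02 1.09 0.32] turn y None now [ 0.5088 -0.1968  0.1709] yaw -3.019 t 25.35
```

View pics/w5.png

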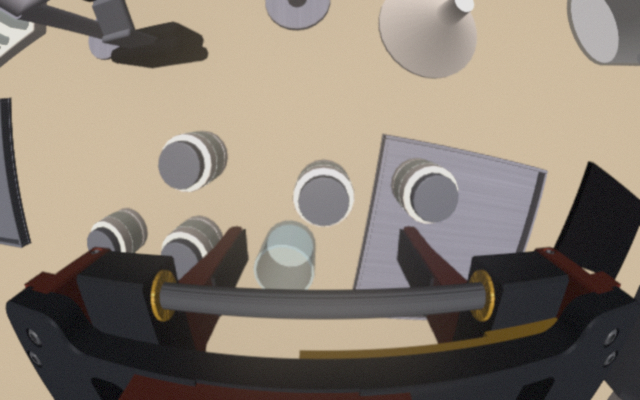

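The knocked bottle's cap is at (324,200), and there is room for the fingers beside the beaker and the bottle in the pan.

```bash
python3 - <<'E'
from h import *
s=grab("wrist")
for q in((324,200),(184,165)):
    p=w(s,*q,.07);print(p)
p=w(s,324,200,.07);move([p[0],p[1],.0364])
E
```

```text
[ 0.50799339 -0.19910795  0.07      ]
[ 0.52545554 -0.06690523  0.07      ]
shift cm [ 0.11 13.45  0.21] turn y None now [ 0.5088 -0.1968  0.1709] yaw -3.019 t 25.4
```

```bash
python3 -m pendant '[[[0.1,2,0.2,0,0,0,1],[0,3,0,0,0,0,1],[0,3,0,0,0,0,1],[0,3,0,0,0,0,1],[0,2,0,0,0,0,1],[0,0.5,0,0,0,0,1],[0,0,0,0,0,0,1],[0,0,0,0,0,0,0.5],[0,0,0,0,0,0,0],[0,0,0,0,0,0,-1],[0,0,0,0,0,0,-1],[0,0,0,0,0,0,-1]]]' 25
python3 -m pendant '[[[0,0,0,0,0,0,-1],[0,-1,0,0,0,0,-1],[0,-2,0,0,0,0,-1],[0,-3,0,0,0,0,-1],[0,-3,0,0,0,0,-1],[0,-2,0,0,0,0,-1],[0,-1,0,0,0,0,-1],[0,0,0,0,0,0,-1],[0,0,0,0,0,0,-1],[0,0,0,0,0,0,-1]]]'
python3 - <<'E'
from h import *
print(observe()["ft_force"]);move(crate(.025,-.018));move([.457,-.36+.06,.16])
E
```

```text
time_s: 26.6
position: [0.5085, -0.1975, 0.0365]
tcp_rot: [-1.57, 0.001, -3.017]
ft_force: [-0.6, -0.0, 3.5]
gripper_width: 0.0576
time_s: 27.6
position: [0.5072, -0.197, 0.1546]
tcp_rot: [-1.572, -0.002, -3.017]
ft_force: [0.3, -1.0, -1.9]
gripper_width: 0.0577
[ 0.29351407 -0.99296607 -1.88205143]
shift cm [ -5.48  -0.5  -54.36] turn y None now [ 0.5072 -0.197   0.1546] yaw -3.017 t 27.6
shift cm [ 6.26 -0.54  9.59] turn y None now [ 0.5072 -0.197   0.1546] yaw -3.017 t 27.6
```

The reading is ambiguous (−1.9 N), so I'll weigh it again at rest.

```bash
for i in 1 2 3; do python3 -m pendant '[[[0,0,0,0,0,0,-1],[0,0,0,0,0,0,-1]]]' | grep ft; done
```

```text
ft_force: [-0.5, 0.6, -1.4]
ft_force: [-0.9, -0.7, -1.2]
ft_force: [0.1, 0.3, -1.8]
```

It's light. Placing it in pan slot 2.

```bash
python3 -m pendant '[[[1.2,0,1.6,0,0,0,-1],[2,0,3,0,0,0,-1],[2,0,3,0,0,0,-1],[1.1,0,2,0,0,0,-1],[0,2,0,0,0,0,-1],[0,3,0,0,0,0,-1],[0,3,0,0,0,0,-1],[0,2,0,0,0,0,-1],[0,0.8,0,0,0,0,-1],[0,0.3,0,0,0,0,-1],[0,0,0,0,0,0,-1]]]'
python3 - <<'E'
from h import *
move([.457,-.30,.0405])
E
```

```text
time_s: 29.3
position: [0.458, -0.3006, 0.0454]
tcp_rot: [-1.57, 0.001, -3.017]
ft_force: [0.7, -0.8, -0.8]
gripper_width: 0.0576
shift cm [ 0.09  0.49 -0.07] turn y None now [ 0.458  -0.3006  0.0454] yaw -3.017 t 29.3
```

```bash
python3 -m pendant '[[[0,0.2,0,0,0,0,-1],[0,0.2,0,0,0,0,-1],[0,0.1,0,0,0,0,-1],[0,0,0,0,0,0,-1],[0,0,0,0,0,0,0.5],[0,0,0,0,0,0,1],[0,0,0,0,0,0,1],[0,0,0,0,0,0,1],[0,0,0,0,0,0,1],[0,-2,0,0,0,0,1],[0,-3,0,0,0,0,1],[0,-3,0,0,0,0,1]]]'
python3 -m pendant '[[[0,-3,0,0,0,0,1],[0,-2,0,0,0,0,1],[-1,0,-2.5,0,0,0,1],[-1.4,0,-3.5,0,0,0,1],[-1.4,0,-3.5,0,0,0,1],[-1.4,0,-3.5,0,0,0,1],[-1.4,0,-3.5,0,0,0,1],[-1.4,0,-3.5,0,0,0,1],[-1.4,0,-3,0,0,0,1],[0,0,0,0,0,0,1],[0,0,0,0,0,0,1]]]'
python3 - <<'E'
from h import *
for c in caps():print(*c)
s=grab("wrist","pics/w6.png");move([.523,-.06,.0364])
E
```

```text
time_s: 30.5
position: [0.4571, -0.3001, 0.1204]
tcp_rot: [-1.572, -0.001, -3.017]
ft_force: [-0.0, -0.7, 1.0]
gripper_width: 0.0882
time_s: 31.6
position: [0.5222, -0.0599, 0.1698]
tcp_rot: [-1.571, -0.0, -3.015]
ft_force: [0.3, -0.5, -0.4]
gripper_width: 0.0879
0.54 0.393 40
0.523 -0.299 38
0.459 -0.303 43
shift cm [-0.15 13.33 -0.17] turn y None now [ 0.5218 -0.0618  0.1697] yaw -3.019 t 31.7
```

View pics/w6.png

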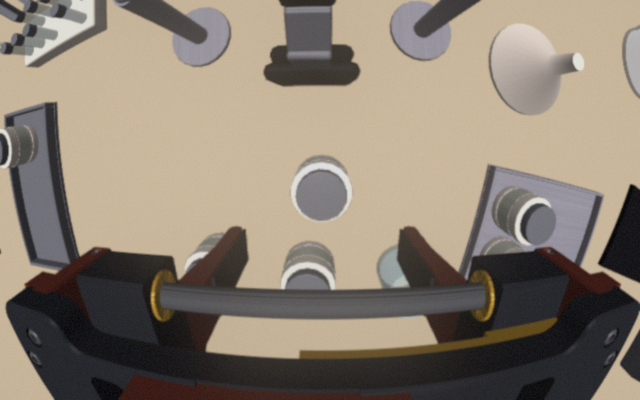

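The cap is at (321,194), centred. Picking it.

```bash
python3 -m pendant '[[[-0.3,2,-0.1,0,0,0,1],[0,3,0,0,0,0,1],[0,3,0,0,0,0,1],[0,3,0,0,0,0,1],[0,1.8,0,0,0,0,1],[0,0.5,0,0,0,0,1],[0,0,0,0,0,0,1],[0,0,0,0,0,0,0.5],[0,0,0,0,0,0,0],[0,0,0,0,0,0,-1],[0,0,0,0,0,0,-1],[0,0,0,0,0,0,-1]]]' 25
python3 -m pendant '[[[0,0,0,0,0,0,-1],[0,-1,0,0,0,0,-1],[0,-2,0,0,0,0,-1],[0,-3,0,0,0,0,-1],[0,-3,0,0,0,0,-1],[0,-2,0,0,0,0,-1],[0,-1,0,0,0,0,-1],[0,0,0,0,0,0,-1],[0,0,0,0,0,0,-1],[0,0,0,0,0,0,-1]]]'
python3 -m pendant '[[[0,0,0,0,0,0,-1],[0,0,0,0,0,0,-1]]]' |grep ft
python3 - <<'E'
from h import *
print(observe()["ft_force"]);move(crate(.025,-.018));move([.522,-.42,.16])
E
```

```text
time_s: 32.9
position: [0.5255, -0.0592, 0.0375]
tcp_rot: [-1.57, 0.001, -3.017]
ft_force: [-0.6, 0.3, 4.8]
gripper_width: 0.0574
time_s: 33.9
position: [0.5241, -0.0591, 0.1556]
tcp_rot: [-1.571, -0.002, -3.017]
ft_force: [-0.0, -0.7, -0.9]
gripper_width: 0.0576
ft_force: [0.3, -0.2, -1.6]
[ 0.25297644 -0.18887123 -1.55636128]
shift cm [ -2.03  -0.37 -40.89] turn y None now [ 0.5247 -0.0591  0.1562] yaw -3.017 t 34.1
shift cm [ 4.75 -0.39 35.78] turn y None now [ 0.5247 -0.0591  0.1562] yaw -3.017 t 34.1
```

Light again. Pan slot 3 at (0.522, −0.42).

```bash
python3 -m pendant '[[[0.4,0,2,0,0,0,-1],[0.5,0,3.5,0,0,0,-1],[0.5,0,4.3,0,0,0,-1],[0.5,0,4.3,0,0,0,-1],[0.5,0,4.3,0,0,0,-1],[0.5,0,4.3,0,0,0,-1],[0.5,0,4.3,0,0,0,-1],[0.5,0,4,0,0,0,-1],[0.5,0,3,0,0,0,-1],[0.3,0,1.7,0,0,0,-1],[0,0,0,0,0,0,-1]]]'
python3 -m pendant '[[[0,2,0,0,0,0,-1],[0,3,0,0,0,0,-1],[0,3,0,0,0,0,-1],[0,2,0,0,0,0,-1],[0,0.8,0,0,0,0,-1],[0,0.3,0,0,0,0,-1],[0,0,0,0,0,0,-1]]]'
python3 - <<'E'
from h import *
move([.522,-.42,.0415])
E
```

```text
time_s: 35.2
position: [0.5215, -0.4216, 0.1562]
tcp_rot: [-1.57, -0.001, -3.021]
ft_force: [-0.2, -0.2, -2.6]
gripper_width: 0.0575
time_s: 35.9
position: [0.5235, -0.4184, 0.0466]
tcp_rot: [-1.571, 0.001, -3.016]
ft_force: [-0.1, -0.3, -1.0]
gripper_width: 0.0578
shift cm [0.17 0.51 0.14] turn y None now [ 0.5235 -0.4184  0.0466] yaw -3.016 t 35.9
```

```bash
python3 -m pendant '[[[0,0.2,0,0,0,0,-1],[0,0.2,0,0,0,0,-1],[0,0.1,0,0,0,0,-1],[0,0,0,0,0,0,-1],[0,0,0,0,0,0,0.5],[0,0,0,0,0,0,1],[0,0,0,0,0,0,1],[0,0,0,0,0,0,1],[0,0,0,0,0,0,1],[0,-2,0,0,0,0,1],[0,-3,0,0,0,0,1],[0,-3,0,0,0,0,1]]]'
python3 -m pendant '[[[0,-3,0,0,0,0,1],[0,-2,-1,0,0,0,1],[0.5,0,-3,0,0,0,1],[0.5,0,-4,0,0,0,1],[0.5,0,-4,0,0,0,1],[0.6,0,-4.3,0,0,0,1],[0.6,0,-4.3,0,0,0,1],[0.6,0,-4.3,0,0,0,1],[0.6,0,-4.3,0,0,0,1],[0.6,0,-4.3,0,0,0,1],[0.3,0,-3,0,0,0,1],[0,0,0,0,0,0,1]]]'
python3 - <<'E'
from h import *
for c in caps():print(*c)
s=grab("wrist","pics/w7.png");print(px(s,[.422,-.058,.07]));move([.422,-.058,.0364])
E
```

```text
time_s: 37.1
position: [0.5224, -0.4189, 0.1213]
tcp_rot: [-1.572, -0.001, -3.017]
ft_force: [0.9, 0.1, 0.5]
gripper_width: 0.088
time_s: 38.3
position: [0.429, -0.0591, 0.1713]
tcp_rot: [-1.571, 0.0, -3.011]
ft_force: [0.5, -0.3, 0.2]
gripper_width: 0.0876
0.54 0.392 40
0.526 -0.301 41
0.458 -0.302 41
0.525 -0.422 40
[316.77200486 206.48811807]
shift cm [ 0.74 13.48 -0.59] turn y None now [ 0.43   -0.0628  0.1712] yaw -3.016 t 38.4
```

View pics/w7.png

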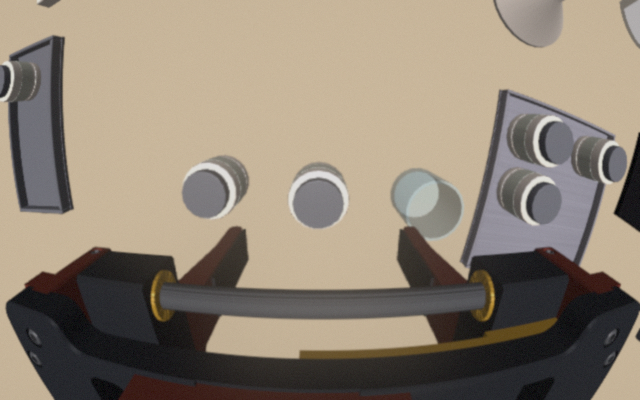

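The cap is at (318,201), and the other remaining bottle is at (206,193). Picking this one.

```bash
python3 - <<'E'
from h import *
s=grab("wrist")
for q in((206,193),(318.5,201)):
    p=w(s,*q,.07);print(p)
move([p[0],p[1],.0364])
E
```

```text
[0.42208345 0.04388629 0.07      ]
[ 0.42759414 -0.06038705  0.07      ]
shift cm [ 0.21 13.47 -0.36] turn y None now [ 0.4301 -0.0636  0.1711] yaw -3.018 t 38.45
```

```bash
python3 -m pendant '[[[0.3,2,-0.4,0,0,0,1],[0,3,0,0,0,0,1],[0,3,0,0,0,0,1],[0,3,0,0,0,0,1],[0,2,0,0,0,0,1],[0,0.5,0,0,0,0,1],[0,0,0,0,0,0,1],[0,0,0,0,0,0,0.5],[0,0,0,0,0,0,0],[0,0,0,0,0,0,-1],[0,0,0,0,0,0,-1],[0,0,0,0,0,0,-1]]]' 25
python3 -m pendant '[[[0,0,0,0,0,0,-1],[0,-1,0,0,0,0,-1],[0,-2,0,0,0,0,-1],[0,-3,0,0,0,0,-1],[0,-3,0,0,0,0,-1],[0,-2,0,0,0,0,-1],[0,-1,0,0,0,0,-1],[0,0,0,0,0,0,-1],[0,0,0,0,0,0,-1],[0,0,0,0,0,0,-1]]]'
python3 -m pendant '[[[0,0,0,0,0,0,-1],[0,0,0,0,0,0,-1]]]' |grep ft
python3 - <<'E'
from h import *
print(observe()["ft_force"]);move(crate(.02,-.018));move([.457,-.42,.16])
E
```

```text
time_s: 39.65
position: [0.4269, -0.059, 0.0365]
tcp_rot: [-1.571, 0.001, -3.017]
ft_force: [-1.9, 0.3, 6.9]
gripper_width: 0.0575
time_s: 40.65
position: [0.4253, -0.0594, 0.1547]
tcp_rot: [-1.571, -0.002, -3.017]
ft_force: [0.7, 0.5, -4.4]
gripper_width: 0.0578
ft_force: [0.2, 0.6, -3.5]
[ 0.16120412  0.59052061 -3.53578549]
shift cm [-11.34  -0.47 -39.68] turn y None now [ 0.4259 -0.0592  0.1552] yaw -3.017 t 40.85
shift cm [ 1.4  -0.49 36.18] turn y None now [ 0.4259 -0.0592  0.1552] yaw -3.017 t 40.85
```

Heavy (about 4 N). Placing it in the middle of the crate.

```bash
python3 -m pendant '[[[-0.8,0,2,0,0,0,-1],[-0.8,0,-4,0,0,0,-1],[-0.8,0,-4.5,0,0,0,-1],[-0.8,0,-4.5,0,0,0,-1],[-0.8,0,-4.5,0,0,0,-1],[-0.8,0,-4.5,0,0,0,-1],[-0.8,0,-4.5,0,0,0,-1],[-0.8,0,-4.5,0,0,0,-1],[-0.8,0,-4.5,0,0,0,-1],[-0.8,0,-4,0,0,0,-1],[-0.7,0,-3,0,0,0,-1],[-0.6,0,-1,0,0,0,-1]]]'
python3 -m pendant '[[[0,0,0,0,0,0,-1],[0,2,0,0,0,0,-1],[0,3,0,0,0,0,-1],[0,2,0,0,0,0,-1],[0,0,0,0,0,0,-1]]]'
python3 - <<'E'
from h import *
move(crate(0,0,.0425))
E
```

```text
time_s: 42.05
position: [0.4656, 0.3684, 0.1555]
tcp_rot: [-1.573, -0.001, -3.012]
ft_force: [0.2, 0.3, -4.7]
gripper_width: 0.0575
time_s: 42.55
position: [0.4659, 0.3597, 0.0827]
tcp_rot: [-1.566, -0.005, -3.019]
ft_force: [0.6, -1.2, -4.6]
gripper_width: 0.0573
shift cm [-0.18  4.02 -0.44] turn y None now [0.4659 0.3597 0.0827] yaw -3.019 t 42.55
```

```bash
python3 -m pendant '[[[-0.1,1.5,-0.3,0,0,0,-1],[0,1.5,0,0,0,0,-1],[0,0.5,0,0,0,0,-1],[0,0.2,0,0,0,0,-1],[0,0,0,0,0,0,-1]]]'
python3 - <<'E'
from h import *
move(crate(0,0,.0425))
E
```

```text
time_s: 43.05
position: [0.4678, 0.3671, 0.0489]
tcp_rot: [-1.571, -0.0, -3.017]
ft_force: [0.4, -0.7, -4.7]
gripper_width: 0.0576
shift cm [0.11 0.64 0.3 ] turn y None now [0.4678 0.3671 0.0489] yaw -3.017 t 43.05
```

```bash
python3 -m pendant '[[[0,0.3,0,0,0,0,-1],[0,0.2,0,0,0,0,-1],[0,0.1,0,0,0,0,-1],[0,0.1,0,0,0,0,-1],[0,0,0,0,0,0,-1],[0,0,0,0,0,0,-1]]]'
python3 -m pendant '[[[0,0,0,0,0,0,0.5],[0,0,0,0,0,0,1],[0,0,0,0,0,0,1],[0,0,0,0,0,0,1],[0,0,0,0,0,0,1],[0,-2,0,0,0,0,1],[0,-3,0,0,0,0,1],[0,-3,0,0,0,0,1],[0,-3,0,0,0,0,1],[0,-2,0,0,0,0,1]]]'
python3 -m pendant '[[[0.5,0,2,0,0,0,1],[1,0,3.5,0,0,0,1],[1,0,4,0,0,0,1],[1,0,4,0,0,0,1],[1,0,4,0,0,0,1],[1,0,4,0,0,0,1],[1,0,4,0,0,0,1],[0.8,0,3.5,0,0,0,1],[0.6,0,2.2,0,0,0,1],[0,0,0,0,0,0,1],[0,0,0,0,0,0,1],[0,0,0,0,0,0,1]]]'
python3 - <<'E'
from h import *
for c in caps():print(*c)
s=grab("wrist","pics/w8.png");print(px(s,[.422,.044,.07]));move([.422,.044,.0364])
E
```

```text
time_s: 43.65
position: [0.4678, 0.3671, 0.0426]
tcp_rot: [-1.571, 0.0, -3.017]
ft_force: [-2.2, -2.6, 6.0]
gripper_width: 0.0573
time_s: 44.65
position: [0.4682, 0.3677, 0.1742]
tcp_rot: [-1.572, 0.002, -3.017]
ft_force: [0.2, 0.6, 0.2]
gripper_width: 0.0875
time_s: 45.85
position: [0.4284, 0.0491, 0.1721]
tcp_rot: [-1.571, 0.001, -3.015]
ft_force: [0.2, -0.3, 0.1]
gripper_width: 0.0873
0.542 0.395 44
0.467 0.369 41
0.457 -0.301 40
0.525 -0.301 40
0.523 -0.421 38
[326.52405735 206.03273234]
shift cm [ 0.69 13.56  0.43] turn y None now [0.4283 0.0491 0.172 ] yaw -3.015 t 45.95
```

View pics/w8.png

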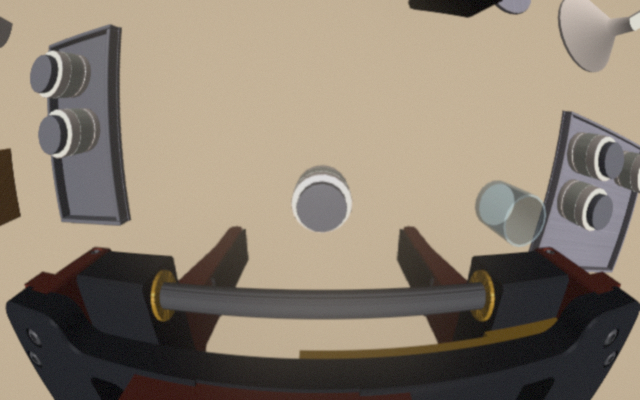

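The cap of the last bottle is at (322,204). Picking it.

```bash
python3 -m pendant '[[[0.5,2,0.2,0,0,0,1],[0,3,0,0,0,0,1],[0,3,0,0,0,0,1],[0,3,0,0,0,0,1],[0,2,0,0,0,0,1],[0,0.5,0,0,0,0,1],[0,0,0,0,0,0,1],[0,0,0,0,0,0,0.5],[0,0,0,0,0,0,0],[0,0,0,0,0,0,-1],[0,0,0,0,0,0,-1],[0,0,0,0,0,0,-1]]]' 25
python3 -m pendant '[[[0,0,0,0,0,0,-1],[0,-1,0,0,0,0,-1],[0,-2,0,0,0,0,-1],[0,-3,0,0,0,0,-1],[0,-3,0,0,0,0,-1],[0,-2,0,0,0,0,-1],[0,-1,0,0,0,0,-1],[0,0,0,0,0,0,-1],[0,0,0,0,0,0,-1],[0,0,0,0,0,0,-1]]]'
python3 -m pendant '[[[0,0,0,0,0,0,-1],[0,0,0,0,0,0,-1]]]' |grep ft
python3 - <<'E'
from h import *
print(observe()["ft_force"]);move(crate(-.072,0));move([.457,-.42,.16])
E
```

```text
time_s: 47.15
position: [0.424, 0.0453, 0.0376]
tcp_rot: [-1.571, 0.002, -3.017]
ft_force: [-0.3, 0.5, 6.9]
gripper_width: 0.0576
time_s: 48.15
position: [0.4225, 0.0449, 0.1558]
tcp_rot: [-1.571, -0.002, -3.017]
ft_force: [-0.2, 0.4, -0.7]
gripper_width: 0.0577
ft_force: [-1.2, 0.1, -0.9]
[-1.2213031   0.10647292 -0.90733856]
shift cm [ -1.14  -0.37 -31.11] turn y None now [0.4229 0.0451 0.1562] yaw -3.017 t 48.35
shift cm [ 2.4  -0.38 46.57] turn y None now [0.4229 0.0451 0.1562] yaw -3.017 t 48.35
```

Light, so it goes in pan slot 4.

```bash
python3 -m pendant '[[[0,0,2.6,0,0,0,-1],[0.1,0,4,0,0,0,-1],[0.1,0,4.5,0,0,0,-1],[0.2,0,4.5,0,0,0,-1],[0.2,0,4.5,0,0,0,-1],[0.3,0,4.5,0,0,0,-1],[0.3,0,4.5,0,0,0,-1],[0.3,0,4.5,0,0,0,-1],[0.3,0,4.5,0,0,0,-1],[0.3,0,4,0,0,0,-1],[0.3,0,3,0,0,0,-1],[0,0,1.6,0,0,0,-1]]]'
python3 -m pendant '[[[0,0,0,0,0,0,-1],[0,0,0,0,0,0,-1],[0,2,0,0,0,0,-1],[0,3,0,0,0,0,-1],[0,3,0,0,0,0,-1],[0,2,0,0,0,0,-1],[0,0.8,0,0,0,0,-1],[0,0.3,0,0,0,0,-1],[0,0,0,0,0,0,-1]]]'
python3 - <<'E'
from h import *
move([.457,-.42,.0416])
E
```

```text
time_s: 49.55
position: [0.4563, -0.4244, 0.1561]
tcp_rot: [-1.571, -0.001, -3.021]
ft_force: [-0.4, 0.1, -0.5]
gripper_width: 0.0576
time_s: 50.45
position: [0.4582, -0.4206, 0.0466]
tcp_rot: [-1.571, 0.001, -3.016]
ft_force: [0.2, -0.0, -0.8]
gripper_width: 0.0572
shift cm [ 0.11  0.5  -0.08] turn y None now [ 0.4582 -0.4206  0.0466] yaw -3.016 t 50.45
```

```bash
python3 -m pendant '[[[0,0.2,0,0,0,0,-1],[0,0.2,0,0,0,0,-1],[0,0.1,0,0,0,0,-1],[0,0,0,0,0,0,-1],[0,0,0,0,0,0,0.5],[0,0,0,0,0,0,1],[0,0,0,0,0,0,1],[0,0,0,0,0,0,1],[0,0,0,0,0,0,1],[0,-2,0,0,0,0,1],[0,-3,0,0,0,0,1],[0,-3,0,0,0,0,1]]]'
python3 -m pendant '[[[0,-3,0,0,0,0,1],[0,-4,0,0,0,0,1],[0,-4,0,0,0,0,1],[0,-3,2,0,0,0,1],[0.5,0,4,0,0,0,1],[1,0,4,0,0,0,1],[1,0,4,0,0,0,1],[1,0,3,0,0,0,1],[0,0,0,0,0,0,1],[0,0,0,0,0,0,1],[0,0,0,0,0,0,1]]]'
python3 - <<'E'
from h import *
for c in caps("pics/d2.png"):print(*c)
a,b=grab("side")["pixels"],grab("top")["pixels"]
cv2.imwrite("pics/fin.png",cv2.resize(np.vstack([a[90:400,150:500],b[80:300,150:500]]),None,fx=1.1,fy=1.1))
E
```

```text
time_s: 51.65
position: [0.4571, -0.421, 0.1214]
tcp_rot: [-1.572, -0.001, -3.017]
ft_force: [-0.4, 0.2, -0.2]
gripper_width: 0.0879
time_s: 52.75
position: [0.4449, -0.5927, 0.2609]
tcp_rot: [-1.572, 0.001, -3.015]
ft_force: [-0.5, -0.5, -0.4]
gripper_width: 0.0877
0.541 0.395 43
0.466 0.368 40
0.457 -0.301 40
0.525 -0.301 33
0.45 -0.423 35
0.527 -0.424 45
```

View pics/fin.png

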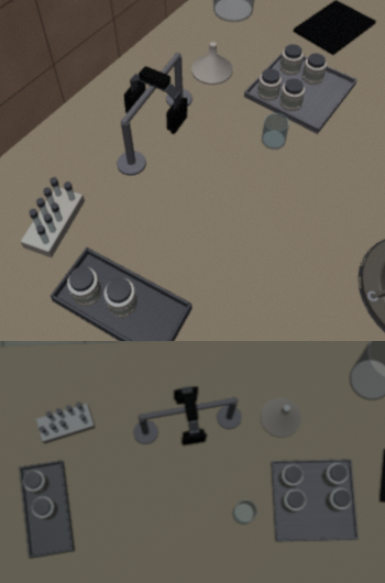

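Both views show two bottles upright in the crate, four upright in the pan, the ears hanging on the bar, the bystanders in place and the arm clear. Handing in.

```bash
python3 -c "
from rig import hand_in;print(hand_in())"
```

```text
the job is handed in; nothing more can be done
None
```

I hung the ear defenders over the rail, then sorted the six bottles that were there, and handed the job in at about 53 s. `hand_in()` gives no verdict, so what follows is from my own checks.

- **Sorting:** two bottles felt full (about 3.5–4.7 N) and stand in the crate. Four felt empty (about 0.5–1.9 N) and stand in the pan. One bottle first read an unclear 1.9 N. I weighed it three more times at rest (1.2–1.8 N) and sorted it as empty.
- **Knocked bottle:** one bottle shifted about 4 cm during the run. I measured it again before picking it up.
- **Last look, side and top cameras:** the ears hang squarely on the bar, and every bottle is upright and inside its tray. The beaker, funnel and rack looked unmoved, and the gripper is clear of everything.
- **Smallest margin:** the first crate bottle is about 21 mm off the crate's centre line, against a 30 mm limit. My position estimates are good to about 3 mm.
- **Detector disagreement:** in some frames the automatic circle detector missed bottles that were there, so I confirmed each of the last five picks in the wrist camera image.

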